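Index the glue carousel and lift out the fan model

TASK

The fan model standing under the glue head has had its glue: turn the carousel one click anticlockwise (seen from above) so that the fan comes out from under the head and the turntable rests in its next detent. Then grip the fan by its housing, lift it straight up about 15 cm clear of the turntable without tipping it, and finish while still holding it there, steady and level. Leave all the other things in their places.

Things in the scene. Friction and masses are not known exactly. Their poses are not given: they have to be found in the camera images.
- carousel: Fixed base of the carousel, placed and turned differently each start with all it carries. Origin: centre of its underside on the table, on the turntable's vertical axis; z up. It carries the turntable, an aluminium disc 310 mm across, top face 55 mm above the table. The glue head stands on its +y side.
- turntable (a joint): Turntable angle (rad): 0 at the start, growing anticlockwise seen from above. Five detents, one every 1.257 rad (72 deg), resist with at most 0.17 N m, most 18 deg from a rest; past halfway they pull to the next one. Let go near a detent, it settles there in about 1 s, to some 0.03 rad.
- handle (a point): Turning handle in the middle of the turntable, turns with it: an upright black bar 60 mm long (this point's x), 14 mm thick (its y), 45 mm high, on a dark hub 68 mm across. The point is on the turntable's axis 100 mm above the table, 20 mm below the bar's top, 25 mm above the hub; z up. Its x is the carousel's x at joint 0.
- fan: Fan model, 130 to 250 g, loose in a nest 110 mm from the turntable's axis (6 mm high strips, 2 mm play). White housing 62 (x) by 50 (y) by 46 mm high, bare on its 50 mm wide sides; on top a white block, a steel motor along x and a grey 3-blade propeller at its +x end, top 79 mm up. Origin: centre of underside; z up, x away from the axis. Starts under the nozzle; the nests beside it are empty.
- nozzle (a point): Lower tip of the glue head's nozzle, fixed to the carousel base, 160 mm above the table and 110 mm from the turntable's axis. The black nozzle is 24 mm across; it hangs from an arm (18 mm wide, 203 to 225 mm high) on a 20 mm steel column 95 mm farther out from the axis, 230 mm tall.
- nest0 (a point): Centre of the floor of the fan's nest, on the top face of the turntable (55 mm above the table), turns with it.
- housing_a: Bystander: a bare white housing, 62 by 50 by 46 mm (a 3 mm boss on top), without motor or propeller, loose in nest 2, two places anticlockwise from the fan. Origin: centre of its underside.
- nest2 (a point): Floor centre of the nest of housing_a, turns with the turntable.
- housing_b: Bystander: another bare white housing, the same as housing_a, in nest 3, three places anticlockwise from the fan. Origin: centre of its underside.
- nest3 (a point): Floor centre of the nest of housing_b, turns with the turntable.
- mug_a: Bystander: steel mug, 72 mm across, 75 mm high, on the table. Origin: centre of its underside.
- mug_b: Bystander: a second such steel mug. Origin: centre of its underside.
- spool: Bystander: blue solder spool, 60 mm across, 40 mm high. Origin: centre of its underside.
- tape: Bystander: roll of paper tape lying flat, 100 mm across, 24 mm high. Origin: centre of its underside.
- screwdriver: Bystander: a screwdriver, about 200 mm long, lying on the table along its x axis. Origin: under its middle.
Mind the look-alikes: they are no part of the job. Leave any pink look-alike of the fan alone.

How it is judged:
By the outcome, as a careful person would: the job done as asked, in the order asked, and still so for the second after the job is handed in, while the arm keeps its last pose, push and grip.
It also fails if it takes over 51 s, if anything falls off the work surface, if the arm or the gripper's body presses on something with over 40 N, if the wrist force passes 120 N, or if a joint passes its speed limit or range.

ROBOT

A 6-joint arm with a two-finger parallel gripper is mounted at the origin on the work surface. World frame = base frame: x ahead of the robot, y to its left, z up, the work surface at z = 0. Lengths are in m, angles in rad, forces in N, time in s.
With the tool pointing down it reaches from about 0.225 to 0.875 m from the base axis. Payload 3.4 kg.
Tool frame: the origin (TCP) lies at the very end of the fingers, on their centre line; the grasp point (between the pads) lies 19 mm behind it; z points along the fingers, y is the direction in which the jaws open and shut (so a half turn about z gives the same grasp; the last joint's range is limited). The gripper opens to 85 mm and grips with 20 to 120 N. Pads are 22 mm wide; open, the fingers measure 114 mm over their backs; the gripper's body (76 mm by 85 mm) begins 54 mm behind the grasp point. The pads swing forward as they close: fully open they stand 13 mm farther back than shut.
Start: joints at [-1.259, 0.276, 1.505, -0, 1.361, -0.121], TCP at [0.241, -0.522, 0.231] pointing down, gripper open.
Joint ranges: [-2.89, 2.89], [-0.75, 2.08], [0.22, 2.7], [-1.18, 4.32], [0.11, 2.71], [-2.7, 2.7]. Speed limits (rad/s): [2.57, 2.57, 3.14, 3.14, 3.14, 3.14].

INTERFACE

Orientations are given as a unit quaternion [x, y, z, w].
In Python, from rig import ctrl gives the robot as it stands. The module is installed in compiled form; this text tells all that it offers.
- The arm moves only by the tool step_arm, never from a script. Its argument "targets" is a list of rows, each an object of numbers: "ax", "ay", "az": the turn, a rotation vector about the tool's x, y, z in rad; "dx", "dy", "dz": the shift along the tool's x, y, z in cm; "jaw": the opening, from -1 (shut) to 1 (fully open). A call has 1 to 5 rows; each row is the pose to reach, as a shift and turn from the pose commanded when the call began, along the tool's axes at that moment; what a row does not reach only later rows make up. A row lasts 1/8 s, in which the tool goes at most 62.5 mm and 10.7 degrees, less where a joint would pass 70% of its speed; a pose out of reach is approached as far as the arm can. A call with a gripper value outside its range is refused whole. The fingers move at their own pace and stop on an object; "newtons" is the grip in N (left out, the last holds). Time passes only in rows, so rows that repeat a pose let the fingers close. It gives the time, the measured TCP pose, the force and the opening at its end, in the units of the state.
- ctrl.sense(): the state, without advancing time (a new reading comes with each control period).
- ctrl.read_camera(name): name is "scene" or "top" or "wrist"; returns (picture, depth): 480x640x3 uint8, red, green, blue; 480x640 float32, m along the optical axis (not along the pixel's ray), 0 where there is no reading.
- ctrl.camera_info(name): a dict with "vertical_fov" (degrees; the focal length in pixels is half the picture's height over the tangent of half this angle, whatever the lens; pixels are square), "cx", "cy" (the principal point, pixels), "extrinsics" (4x4, takes a point from world to camera coordinates). Camera axes: x right, y up, looking along -z (the intrinsics and any distortion apply to the point x, -y, -z); pixel columns grow to the right and rows downward; lengths in m; the calibration is good to about 2 mm. A picture is of the moment at which its call begins: read the wrist's pose just before it. camera_info takes no time and is no camera call; for the wrist camera it gives the pose at the moment of the call.
- ctrl.finish_job(): hands the job in, once; it reports no verdict.
The state is a dict: "time_s": time; "joints": joint angles; "dq": joint speeds; "tau": joint torques, N m; "tcp_pos": TCP position; "ee_rot": TCP orientation; "force": force on the tool from outside, world axes, zero at the start; "torque": the same for the moment, N m; "gripper_width": finger opening in m.
Only numpy, scipy, OpenCV 4.12 (cv2) and the standard library are available. Lean on these libraries where they do the work, as an engineer would, in place of code of your own. Each camera call takes 0.05 s, during which the arm holds its last target. There are 200 camera calls.

## Working session

There is one attempt and no reset: what is moved stays moved. The work goes in short steps, Python scripts to look and compute and a tool call to move; the robot and the scene stay as the last step left them, time stands still between calls to the robot, and variables do not carry over. Pictures are saved under pics/ and viewed, about 8 in all and at most 12, crops included, and the job is handed in when it is done.

Besides the shell and the picture viewer there is one more tool, called after "Request:" as name(argument=value, ...) on one line, values as JSON. step_arm: Moves the arm, as the interface text tells. Its arguments: {"type":"object","properties":{"targets":{"type":"array","items":{"type":"object","properties":{"ax":{"type":"number"},"ay":{"type":"number"},"az":{"type":"number"},"dx":{"type":"number"},"dy":{"type":"number"},"dz":{"type":"number"},"jaw":{"type":"number"}}}},"newtons":{"type":"number"}},"required":["targets"]}

```bash
mkdir -p pics; cat > h.py <<'E'
import numpy as np, cv2
from rig import ctrl
def cam(n):
    i=ctrl.camera_info(n); p,d=ctrl.read_camera(n); return i,p,d
def pts(i,d):
    f=240/np.tan(np.radians(i["vertical_fov"])/2)
    v,u=np.mgrid[:480,:640]
    P=np.stack([(u-i["cx"])/f*d,-(v-i["cy"])/f*d,-d,np.ones_like(d)],-1)
    return (P@np.linalg.inv(np.array(i["extrinsics"])).T)[...,:3]
def save(n,p): cv2.imwrite("pics/"+n,p[...,::-1])
E
python3 - <<'E'
from h import *
for n in ("top","scene"):
    i,p,d=cam(n); save(n+"1.png",p); np.savez(n+"1.npz",p=p,d=d,P=pts(i,d)); print(n,{k:(np.round(v,3).tolist()) if not isinstance(v,str) else v for k,v in i.items()}, (d>0).mean())
print(ctrl.sense())
E
```

```text
top {'vertical_fov': 53.912, 'cx': 326.907, 'cy': 242.649, 'extrinsics': [[-0.001, -1.0, 0.01, 0.022], [0.998, 0.0, 0.059, -0.516], [-0.059, 0.01, 0.998, -1.204], [0.0, 0.0, 0.0, 1.0]]} 0.9958268229166667
scene {'vertical_fov': 54.539, 'cx': 321.92, 'cy': 241.74, 'extrinsics': [[-0.713, 0.701, -0.016, 0.351], [-0.497, -0.489, 0.716, 0.196], [0.495, 0.518, 0.698, -1.513], [0.0, 0.0, 0.0, 1.0]]} 0.995927734375
{'time_s': 0.1, 'joints': array([-1.25900219e+00,  2.76549301e-01,  1.50598549e+00, -1.42070179e-05,
        1.36068883e+00, -1.21005523e-01]), 'dq': array([ 0.00030628,  0.00074216, -0.00213801,  0.00121505,  0.00076002,
       -0.0014543 ]), 'tau': array([ 1.08774839e-03, -4.17702055e+01, -2.46405548e+01, -1.50414712e-04,
        5.77979677e-03, -4.49894586e-06]), 'tcp_pos': array([ 0.24101017, -0.52155216,  0.23052458]), 'ee_rot': array([ 9.76676143e-01,  2.14716200e-01, -8.45889734e-05, -8.11113412e-04]), 'force': array([-0.40743042,  0.03158037, -0.01126865]), 'torque': array([ 0.02291841, -0.01327713,  0.01665233]), 'gripper_width': 0.08571391613316104}
```

View pics/top1.png

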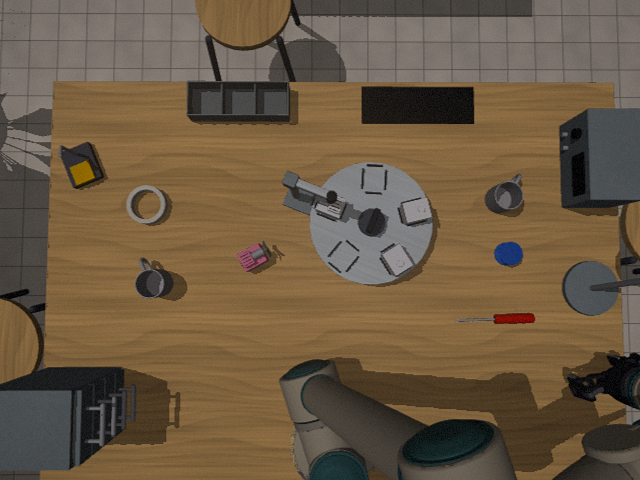

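View pics/scene1.png

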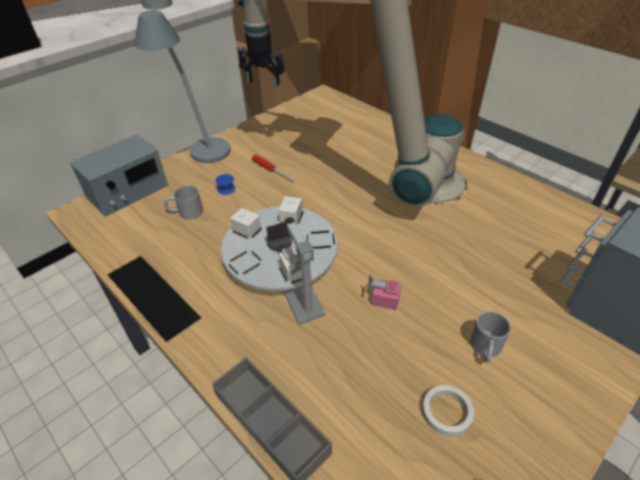

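Top view: turntable centred at about (372,223), fan under the glue head at about (330,205), column at (292,180). The empty destination nest is at (343,257), housing_a at (397,260), housing_b at (415,212), and the pink decoy at (254,257). The scene view agrees.

```bash
python3 - <<'E'
from h import *
z=np.load("top1.npz");P=z["P"];p=z["p"]
v,u=np.mgrid[:480,:640]; roi=(np.hypot(u-372,v-223)<120)
print("table z",np.median(P[300:320,300:400,2]))
m=(roi&(abs(P[...,2]-.055)<.006)&(np.hypot(u-372,v-223)<75)).astype(np.uint8)
c=max(cv2.findContours(m,0,cv2.CHAIN_APPROX_NONE)[0],key=cv2.contourArea)[:,0]
q=P[c[:,1],c[:,0],:2]
A=np.c_[2*q,np.ones(len(q))]
w=np.ones(len(q),bool)
for _ in range(6):
    s=np.linalg.lstsq(A[w],(q[w]**2).sum(1),rcond=None)[0]; r=np.sqrt(s[2]+s[:2]@s[:2]); e=abs(np.hypot(*(q-s[:2]).T)-r); w=e<.004
C=s[:2];print("centre",C,"r",r,w.sum(),len(w))
def blob(n,mask):
    k,l,st,ce=cv2.connectedComponentsWithStats(mask.astype(np.uint8))
    for j in range(1,k):
        if st[j,4]>12:
            X=P[l==j]; a=X[:,:2].mean(0); U=X[:,:2]-a; ev,E=np.linalg.eigh(U.T@U/len(U)); dd=a-C
            print(n,st[j,4],"px",ce[j].round(),"med z",np.median(X[:,2]).round(4),"c",a.round(4),"rad",np.hypot(*dd).round(4),"ang",np.degrees(np.arctan2(dd[1],dd[0])).round(1),"axis",np.degrees(np.arctan2(E[1,1],E[0,1])).round(1),"ext",np.sqrt(12*ev).round(4))
rr=np.hypot(P[...,0]-C[0],P[...,1]-C[1]); Z=P[...,2]
blob("handle",(rr<.045)&(Z>.108)&(Z<.13))
blob("hub",(rr<.045)&(Z>.062)&(Z<.09))
blob("hous",(rr<.16)&(rr>.06)&(Z>.092)&(Z<.107))
blob("fan",(rr<.16)&(rr>.06)&(Z>.108)&(Z<.15))
blob("arm",(rr<.25)&(Z>.195)&(Z<.24))
cv2.imwrite("pics/crop.png",cv2.resize(p[150:300,270:450,::-1],None,fx=4,fy=4,interpolation=cv2.INTER_CUBIC))
i,p,d=cam("wrist"); save("wrist1.png",p)
E
```

```text
table z -3.980377750834041e-05
centre [ 0.55693105 -0.08169509] r 0.1440144367893756 135 492
handle 153 px [373. 220.] med z 0.1197 c [ 0.5642 -0.0864] rad 0.0087 ang -33.0 axis 158.2 ext [0.0143 0.0596]
hub 430 px [370. 222.] med z 0.0749 c [ 0.5633 -0.0854] rad 0.0074 ang -29.9 axis 67.6 ext [0.0581 0.0669]
hous 183 px [330. 208.] med z 0.1005 c [0.5941 0.0159] rad 0.1044 ang 69.2 axis 96.6 ext [0.0429 0.076 ]
hous 534 px [416. 210.] med z 0.101 c [ 0.5906 -0.1932] rad 0.1164 ang -73.2 axis 103.7 ext [0.0504 0.0634]
hous 13 px [312. 202.] med z 0.102 c [0.6081 0.0587] rad 0.1494 ang 70.0 axis 140.4 ext [0.0044 0.0185]
hous 537 px [397. 259.] med z 0.1011 c [ 0.4713 -0.1452] rad 0.1066 ang -143.4 axis -147.1 ext [0.051  0.0619]
fan 247 px [329. 204.] med z 0.1155 c [0.6034 0.0172] rad 0.1093 ang 64.8 axis 72.2 ext [0.0275 0.076 ]
arm 636 px [307. 187.] med z 0.2261 c [0.6243 0.0655] rad 0.1618 ang 65.4 axis 68.4 ext [0.0251 0.1274]
```

View pics/crop.png

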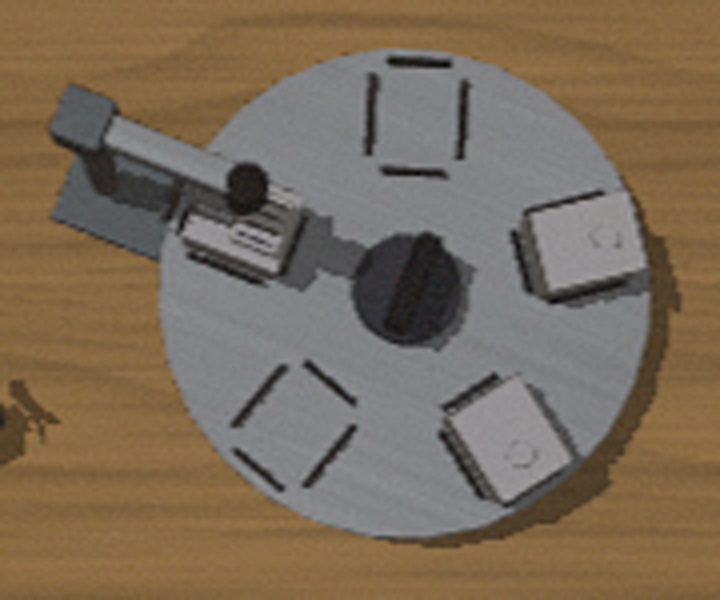

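Geometry is consistent: the axis is at (0.564,-0.086), the bar lies at -21.8°, and both housings sit where that predicts, within 1 mm. I'll move above the handle.

```bash
cat >> h.py <<'E'
from scipy.spatial.transform import Rotation as R
def rel(pos,yawdeg):
    s=ctrl.sense(); R0=R.from_quat(s["ee_rot"]); y=np.radians(yawdeg)
    T=R.from_matrix(np.array([[np.cos(y),np.sin(y),0],[np.sin(y),-np.cos(y),0],[0,0,-1]]))
    print("t",s["time_s"],"d cm",(R0.inv().apply(np.array(pos)-s["tcp_pos"])*100).round(2),"rotvec",(R0.inv()*T).as_rotvec().round(4),"F",s["force"].round(1),"w",s["gripper_width"].round(4))
E
python3 -c "
from h import *
rel([.5642,-.0864,.19],-21.8)"
```

```text
Traceback (most recent call last):
  File "h.py", line 15, in rel
    print("t",s["time_s"],"d cm",(R0.inv().apply(np.array(pos)-s["tcp_pos"])*100).round(2),"rotvec",(R0.inv()*T).as_rotvec().round(4),"F",s["force"].round(1),"w",s["gripper_width"].round(4))
                                                                                                                                                                  ^^^^^^^^^^^^^^^^^^^^^^^^
AttributeError: 'float' object has no attribute 'round'
```

```bash
sed -i 's/s\["gripper_width"\].round(4)/round(s["gripper_width"],4)/' h.py
python3 -c "
from h import *
rel([.5642,-.0864,.19],-21.8)"
```

```text
t 0.15 d cm [ 47.59 -25.95   4.11] rotvec [-1.400e-03  4.000e-04  8.133e-01] F [ 0.6 -0.2  0.4] w 0.0856
```

Request:
step_arm(targets=[{"dx": 4, "dy": -2.2}, {"dx": 9, "dy": -5}, {"dx": 14, "dy": -7.7}, {"dx": 19, "dy": -10.4}, {"dx": 24, "dy": -13.1}])

```text
validation failed for argument at $.ta...
```

Request:
step_arm(targets=[{"dx": 5, "dy": -2.7, "az": 0.17}, {"dx": 10, "dy": -5.4, "az": 0.34}, {"dx": 15, "dy": -8.1, "az": 0.51}, {"dx": 20, "dy": -10.8, "az": 0.67, "dz": 2}, {"dx": 23.6, "dy": -12.85, "dz": 4, "az": 0.813}])

```text
validation failed for argument at $.ta...
```

Request:
step_arm(targets=[{}, {}])

```text
validation failed for argument at $.ta...
```

```bash
python3 - <<'E'
from h import *
rel([.5642,-.0864,.087],-21.8)
i,p,d=cam("wrist"); P=pts(i,d); save("w2.png",p)
m=(np.hypot(P[...,0]-.5642,P[...,1]+.0864)<.045)&(P[...,2]>.105)&(P[...,2]<.128)
X=P[m];print(m.sum())
if m.sum()>50:
    r=cv2.minAreaRect((X[:,:2]*1000).astype(np.float32));print(r,np.median(X[:,2]))
E
```

```text
t 0.15 d cm [ 47.59 -25.93  14.41] rotvec [-1.400e-03  4.000e-04  8.133e-01] F [ 0.6 -0.2  0.4] w 0.0856
0
```

View pics/w2.png

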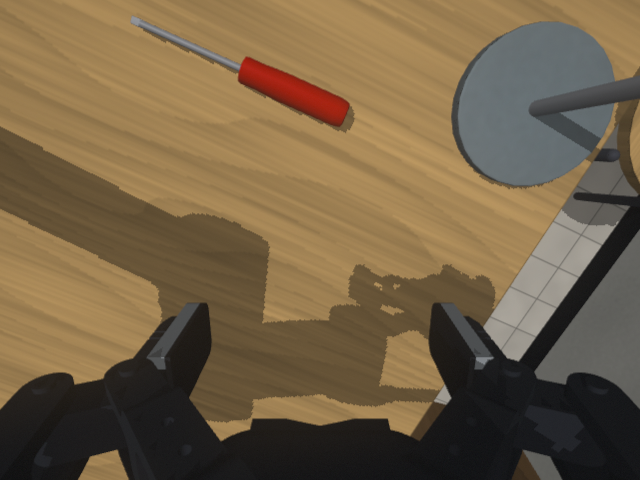

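The moves were refused and nothing moved; rows probably need all seven keys. (4 views so far: the wrist view only shows the screwdriver.)

Request:
step_arm(targets=[{"ax": 0, "ay": 0, "az": 0, "dx": 4, "dy": -2.2, "dz": 0, "jaw": 1}, {"ax": 0, "ay": 0, "az": 0, "dx": 9, "dy": -5, "dz": 0, "jaw": 1}, {"ax": 0, "ay": 0, "az": 0, "dx": 14, "dy": -7.7, "dz": 0, "jaw": 1}, {"ax": 0, "ay": 0, "az": 0, "dx": 19, "dy": -10.4, "dz": 0, "jaw": 1}, {"ax": 0, "ay": 0, "az": 0, "dx": 24, "dy": -13.1, "dz": 0, "jaw": 1}], newtons=40)

```text
time_s: 0.82
tcp_pos: [0.4049, -0.3009, 0.2313]
ee_rot: [0.977, 0.215, 0.0, 0.0]
force: [0.9, -0.5, 0.2]
gripper_width: 0.0853
```

Request:
step_arm(targets=[{"ax": 0, "ay": 0, "az": 0.17, "dx": 5, "dy": -2.7, "dz": 0, "jaw": 1}, {"ax": 0, "ay": 0, "az": 0.34, "dx": 10, "dy": -5.4, "dz": 0, "jaw": 1}, {"ax": 0, "ay": 0, "az": 0.51, "dx": 15, "dy": -8.1, "dz": 0, "jaw": 1}, {"ax": 0, "ay": 0, "az": 0.67, "dx": 20, "dy": -10.8, "dz": 2, "jaw": 1}, {"ax": 0, "ay": 0, "az": 0.813, "dx": 23.6, "dy": -12.85, "dz": 4, "jaw": 1}])

```text
time_s: 1.45
tcp_pos: [0.5659, -0.0847, 0.191]
ee_rot: [0.982, -0.191, 0.001, -0.0]
force: [-0.8, -0.8, -0.2]
gripper_width: 0.0853
```

Request:
step_arm(targets=[{"ax": 0, "ay": 0, "az": 0, "dx": 0, "dy": 0, "dz": 0, "jaw": 1}, {"ax": 0, "ay": 0, "az": 0, "dx": 0, "dy": 0, "dz": 0, "jaw": 1}])

```text
time_s: 1.7
tcp_pos: [0.5642, -0.0871, 0.1912]
ee_rot: [0.982, -0.188, -0.0, 0.0]
force: [-0.2, 0.2, 0.3]
gripper_width: 0.0848
```

```bash
python3 - <<'E'
from h import *
rel([.5642,-.0864,.087],-21.8)
i,p,d=cam("wrist"); P=pts(i,d); save("w3.png",p)
m=(np.hypot(P[...,0]-.5642,P[...,1]+.0864)<.045)&(P[...,2]>.110)&(P[...,2]<.128)
X=P[m];print(m.sum())
if m.sum()>50:
    r=cv2.minAreaRect((X[:,:2]*1000).astype(np.float32));print(r,np.median(X[:,2]))
E
```

```text
t 1.7 d cm [-0.02 -0.07 10.42] rotvec [0.0009 0.0004 0.0018] F [-0.2  0.2  0.3] w 0.0848
2147
((566.1993408203125, -88.34580993652344), (13.71420669555664, 59.549320220947266), 68.0030746459961) 0.11912089980900517
```

View pics/w3.png

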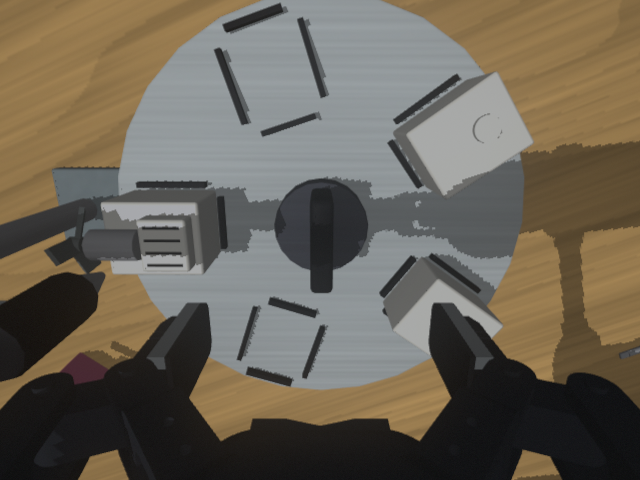

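View 5: bar at (320,240) between the fingers. The fan is at about (160,235), with its propeller overhanging the outer end near (70,245). Wrist and top measurements agree within 3 mm. Next I lower onto the handle.

Request:
step_arm(targets=[{"ax": 0, "ay": 0, "az": 0, "dx": 0.05, "dy": 0, "dz": 2.5, "jaw": 1}, {"ax": 0, "ay": 0, "az": 0, "dx": 0.05, "dy": 0.05, "dz": 5.5, "jaw": 1}, {"ax": 0, "ay": 0, "az": 0, "dx": 0.05, "dy": 0.05, "dz": 8.5, "jaw": 0.5}, {"ax": 0, "ay": 0, "az": 0, "dx": 0.05, "dy": 0.05, "dz": 10.3, "jaw": 0}, {"ax": 0, "ay": 0, "az": 0, "dx": 0.05, "dy": 0.05, "dz": 10.3, "jaw": -0.4}], newtons=40)

```text
time_s: 2.38
tcp_pos: [0.5634, -0.0886, 0.0878]
ee_rot: [0.982, -0.19, -0.001, 0.0]
force: [-0.9, 0.7, 0.4]
gripper_width: 0.0323
```

Request:
step_arm(targets=[{"ax": 0, "ay": 0, "az": 0, "dx": 0, "dy": 0, "dz": 0, "jaw": -1}, {"ax": 0, "ay": 0, "az": 0, "dx": 0, "dy": 0, "dz": 0, "jaw": -1}, {"ax": 0, "ay": 0, "az": 0, "dx": 0, "dy": 0, "dz": 0, "jaw": -1}])

```text
time_s: 2.75
tcp_pos: [0.5653, -0.0884, 0.0896]
ee_rot: [0.982, -0.189, 0.001, 0.001]
force: [-1.7, -2.9, 4.6]
gripper_width: 0.0134
```

Request:
step_arm(targets=[{"ax": 0, "ay": 0, "az": -0.04, "dx": 0, "dy": 0, "dz": 0, "jaw": -1}, {"ax": 0, "ay": 0, "az": -0.11, "dx": 0, "dy": 0, "dz": 0, "jaw": -1}, {"ax": 0, "ay": 0, "az": -0.19, "dx": 0, "dy": 0, "dz": 0, "jaw": -1}, {"ax": 0, "ay": 0, "az": -0.27, "dx": 0, "dy": 0, "dz": 0, "jaw": -1}, {"ax": 0, "ay": 0, "az": -0.35, "dx": 0, "dy": 0, "dz": 0, "jaw": -1}])

```text
time_s: 3.38
tcp_pos: [0.5653, -0.0884, 0.0896]
ee_rot: [1.0, -0.014, 0.001, 0.001]
force: [-1.9, -4.3, 4.2]
gripper_width: 0.0133
```

Request:
step_arm(targets=[{"ax": 0, "ay": 0, "az": -0.08, "dx": 0, "dy": 0, "dz": 0, "jaw": -1}, {"ax": 0, "ay": 0, "az": -0.16, "dx": 0, "dy": 0, "dz": 0, "jaw": -1}, {"ax": 0, "ay": 0, "az": -0.24, "dx": 0, "dy": 0, "dz": 0, "jaw": -1}, {"ax": 0, "ay": 0, "az": -0.32, "dx": 0, "dy": 0, "dz": 0, "jaw": -1}, {"ax": 0, "ay": 0, "az": -0.4, "dx": 0, "dy": 0, "dz": 0, "jaw": -1}])

```text
time_s: 4.0
tcp_pos: [0.5653, -0.0884, 0.0896]
ee_rot: [0.983, 0.185, 0.001, 0.001]
force: [-0.8, -3.5, 4.2]
gripper_width: 0.0136
```

Request:
step_arm(targets=[{"ax": 0, "ay": 0, "az": -0.1, "dx": 0, "dy": 0, "dz": 0, "jaw": -1}, {"ax": 0, "ay": 0, "az": -0.2, "dx": 0, "dy": 0, "dz": 0, "jaw": -1}, {"ax": 0, "ay": 0, "az": -0.3, "dx": 0, "dy": 0, "dz": 0, "jaw": -1}, {"ax": 0, "ay": 0, "az": -0.4, "dx": 0, "dy": 0, "dz": 0, "jaw": -1}, {"ax": 0, "ay": 0, "az": -0.47, "dx": 0, "dy": 0, "dz": 0, "jaw": -1}])

```text
time_s: 4.62
tcp_pos: [0.5653, -0.0884, 0.0896]
ee_rot: [0.913, 0.409, 0.0, 0.001]
force: [-1.9, -3.8, 4.5]
gripper_width: 0.0129
```

Request:
step_arm(targets=[{"ax": 0, "ay": 0, "az": -0.03, "dx": 0, "dy": 0, "dz": 0, "jaw": -1}, {"ax": 0, "ay": 0, "az": -0.037, "dx": 0, "dy": 0, "dz": 0, "jaw": -1}, {"ax": 0, "ay": 0, "az": -0.037, "dx": 0, "dy": 0, "dz": 0, "jaw": -1}, {"ax": 0, "ay": 0, "az": -0.037, "dx": 0, "dy": 0, "dz": 0, "jaw": -1}])

```text
time_s: 5.12
tcp_pos: [0.5653, -0.0883, 0.0896]
ee_rot: [0.905, 0.425, 0.0, 0.001]
force: [-2.9, -3.2, 6.4]
gripper_width: 0.0131
```

```bash
python3 - <<'E'
from h import *
s=ctrl.sense();print(s["torque"],R.from_quat(s["ee_rot"]).as_matrix()[:,0])
rel([.565,-.0875,.087],50.2)
E
```

```text
[-0.26807155  0.29250655 -0.00100301] [ 6.39563265e-01  7.68738408e-01 -2.99420772e-04]
t 5.125 d cm [ 0.05 -0.08  0.26] rotvec [0.0026 0.0003 0.0007] F [-2.9 -3.2  6.4] w 0.0131
```

Turned by 72.0°. Release the handle and rise.

Request:
step_arm(targets=[{"ax": 0, "ay": 0, "az": 0, "dx": 0, "dy": 0, "dz": 0, "jaw": -0.3}, {"ax": 0, "ay": 0, "az": 0, "dx": 0, "dy": 0, "dz": 0, "jaw": 0}, {"ax": 0, "ay": 0, "az": 0, "dx": 0, "dy": 0, "dz": 0, "jaw": 0}, {"ax": 0, "ay": 0, "az": 0, "dx": 0, "dy": 0, "dz": -2, "jaw": 0}, {"ax": 0, "ay": 0, "az": 0, "dx": 0, "dy": 0, "dz": -5, "jaw": 0}])

```text
time_s: 5.75
tcp_pos: [0.5639, -0.087, 0.1376]
ee_rot: [0.905, 0.424, -0.001, -0.001]
force: [0.6, 0.3, -0.7]
gripper_width: 0.0425
```

Request:
step_arm(targets=[{"ax": 0, "ay": 0, "az": 0, "dx": 0, "dy": 0, "dz": -4, "jaw": 1}, {"ax": 0, "ay": 0, "az": 0, "dx": 0, "dy": 0, "dz": -8, "jaw": 1}, {"ax": 0, "ay": 0, "az": 0, "dx": 0, "dy": 0, "dz": -12, "jaw": 1}, {"ax": 0, "ay": 0, "az": 0, "dx": 0, "dy": 0, "dz": -13, "jaw": 1}, {"ax": 0, "ay": 0, "az": 0, "dx": 0, "dy": 0, "dz": -13, "jaw": 1}])

```text
time_s: 6.38
tcp_pos: [0.5647, -0.0873, 0.2682]
ee_rot: [0.905, 0.425, 0.0, 0.0]
force: [-1.5, 0.1, -0.3]
gripper_width: 0.0857
```

```bash
python3 - <<'E'
from h import *
i,p,d=cam("wrist"); P=pts(i,d); save("w4.png",p)
rel([.565,-.0875,.087],50.2)
C=np.array([.5653,-.0884]);rr=np.hypot(P[...,0]-C[0],P[...,1]-C[1]); Z=P[...,2]
def box(n,m):
    m=m.astype(np.uint8);k,l,st,ce=cv2.connectedComponentsWithStats(m)
    for j in range(1,k):
        if st[j,4]>150:
            X=P[l==j];print(n,st[j,4],ce[j].round(),"mean",X.mean(0).round(4),cv2.minAreaRect((X[:,:2]*1000).astype(np.float32)))
box("bar",(rr<.045)&(Z>.108)&(Z<.128))
box("top",(rr>.05)&(rr<.17)&(Z>.095)&(Z<.107))
box("blk",(rr>.05)&(rr<.19)&(Z>.109)&(Z<.15))
E
```

```text
t 6.425 d cm [ 0.05  0.12 18.01] rotvec [-0.0018  0.0008  0.0007] F [-0.5  0.4  0.2] w 0.0854
bar 1252 [321. 217.] mean [ 0.5669 -0.0863  0.1188] ((565.5849609375, -87.64944458007812), (60.427345275878906, 13.621527671813965), 50.4799919128418)
top 5017 [432. 135.] mean [ 0.6754 -0.0948  0.1004] ((675.5111694335938, -95.8030014038086), (50.05390548706055, 62.34528732299805), 85.34770965576172)
top 1996 [193. 208.] mean [ 0.4858 -0.0146  0.1003] ((482.0412902832031, -17.680824279785156), (49.41493606567383, 62.186614990234375), 49.967769622802734)
top 3467 [418. 282.] mean [ 0.5932 -0.1916  0.1004] ((592.637939453125, -194.57012939453125), (50.342952728271484, 62.26901626586914), 14.36076831817627)
blk 2900 [179. 218.] mean [ 0.4787 -0.0139  0.1163] ((474.1006164550781, -10.97281265258789), (33.30091094970703, 74.78657531738281), 50.04964828491211)
```

View pics/w4.png

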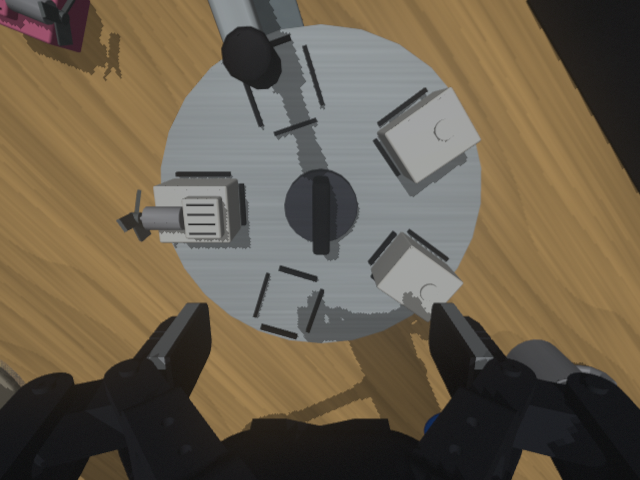

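View 6: the turntable rests one detent on (bar 50.5°, housing axis 140°). The fan housing top is centred at (0.482,-0.018), and the motor and propeller overhang the outer end up to about 48 mm from the fan's centre. I'll check the housing's side faces before choosing the grip.

```bash
python3 - <<'E'
from h import *
a=cv2.imread("pics/w4.png")[165:265,110:270]; a=cv2.resize(a,(640,400),interpolation=cv2.INTER_CUBIC)
i,p,d=cam("scene"); E=np.array(i["extrinsics"]);f=240/np.tan(np.radians(i["vertical_fov"])/2)
c=E@[.482,-.018,.09,1]; u=int(i["cx"]+f*c[0]/-c[2]); v=int(i["cy"]-f*c[1]/-c[2]); print(u,v)
b=cv2.resize(p[max(v-35,0):v+35,u-56:u+56,::-1],(320,200),interpolation=cv2.INTER_CUBIC)
o=np.zeros((600,640,3),np.uint8);o[:400]=a;o[400:,:320]=b
i,p,d=cam("top"); o[400:,320:]=cv2.resize(p[200:300,260:420,::-1],(320,200),interpolation=cv2.INTER_CUBIC)
cv2.imwrite("pics/side.png",o)
E
```

```text
319 230
```

View pics/side.png

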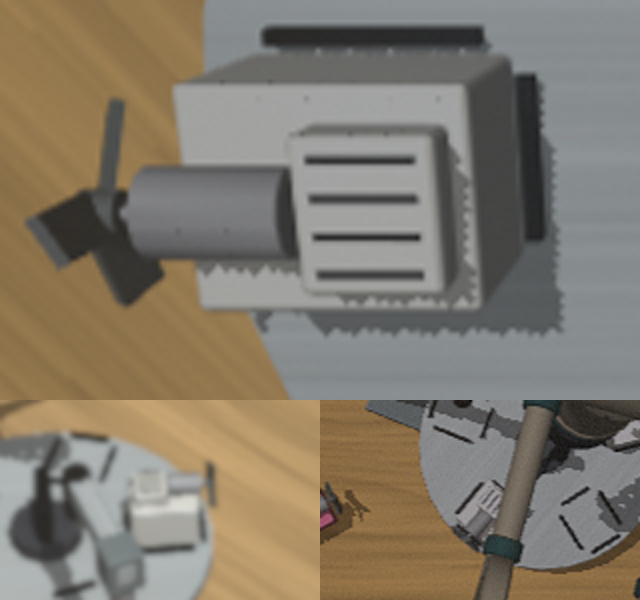

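The side faces (y sides, 50 mm apart) are smooth and accessible from above, clear of the propeller (view 7), so I'll grip across those.

```bash
python3 -c "
from h import *
rel([.4797,-.0164,.19],140)"
```

```text
t 6.525 d cm [  0.07 -10.96   7.67] rotvec [-3.8000e-03 -1.4000e-03 -1.5666e+00] F [ 0.2  0.9 -0.3] w 0.0855
```

Request:
step_arm(targets=[{"ax": 0, "ay": 0, "az": -0.16, "dx": 0, "dy": -2, "dz": 0, "jaw": 1}, {"ax": 0, "ay": 0, "az": -0.33, "dx": 0, "dy": -5, "dz": 0, "jaw": 1}, {"ax": 0, "ay": 0, "az": -0.5, "dx": 0.07, "dy": -8, "dz": 0, "jaw": 1}, {"ax": 0, "ay": 0, "az": -0.67, "dx": 0.07, "dy": -10, "dz": 0, "jaw": 1}, {"ax": 0, "ay": 0, "az": -0.84, "dx": 0.07, "dy": -10.96, "dz": 0, "jaw": 1}])

```text
time_s: 7.15
tcp_pos: [0.4792, -0.0159, 0.2669]
ee_rot: [0.651, 0.759, -0.001, -0.001]
force: [0.9, -0.6, 0.4]
gripper_width: 0.0854
```

Request:
step_arm(targets=[{"ax": 0, "ay": 0, "az": -0.17, "dx": 0, "dy": 0, "dz": 1, "jaw": 1}, {"ax": 0, "ay": 0, "az": -0.34, "dx": 0, "dy": 0, "dz": 3, "jaw": 1}, {"ax": 0, "ay": 0, "az": -0.51, "dx": 0, "dy": 0, "dz": 5, "jaw": 1}, {"ax": 0, "ay": 0, "az": -0.68, "dx": 0, "dy": 0, "dz": 7.5, "jaw": 1}, {"ax": 0, "ay": 0, "az": -0.727, "dx": 0, "dy": 0, "dz": 7.6, "jaw": 1}])

```text
time_s: 7.78
tcp_pos: [0.4784, -0.0164, 0.1889]
ee_rot: [0.341, 0.94, -0.001, -0.004]
force: [-1.1, -0.3, 0.6]
gripper_width: 0.0855
```

Request:
step_arm(targets=[{"ax": 0, "ay": 0, "az": 0, "dx": 0, "dy": 0, "dz": 0, "jaw": 1}, {"ax": 0, "ay": 0, "az": 0, "dx": 0, "dy": 0, "dz": 0, "jaw": 1}])

```text
time_s: 8.02
tcp_pos: [0.4808, -0.0168, 0.1919]
ee_rot: [0.342, 0.94, -0.0, -0.0]
force: [-0.4, -0.1, 1.0]
gripper_width: 0.0854
```

```bash
python3 - <<'E'
from h import *
i,p,d=cam("wrist"); P=pts(i,d); save("w5.png",p)
C=np.array([.482,-.0177]);rr=np.hypot(P[...,0]-C[0],P[...,1]-C[1]); Z=P[...,2]
for n,lo,hi in (("top",.096,.106),("blk",.109,.14)):
    m=((rr<.06)&(Z>lo)&(Z<hi)).astype(np.uint8)
    X=P[m>0];print(n,len(X),np.median(X[:,2]),cv2.minAreaRect((X[:,:2]*1000).astype(np.float32)))
rel([.4797,-.0164,.069],140)
E
```

```text
top 3318 0.10033441641523623 ((474.7210693359375, -12.97247314453125), (50.08656692504883, 77.59478759765625), 50.091651916503906)
blk 4501 0.11480295275774277 ((472.93328857421875, -11.749671936035156), (33.87472915649414, 73.37565612792969), 50.541141510009766)
t 8.075 d cm [ 0.12 -0.04 12.32] rotvec [-0.0001 -0.0001 -0.0003] F [-0.3 -0.1 -0.6] w 0.0852
```

View pics/w5.png

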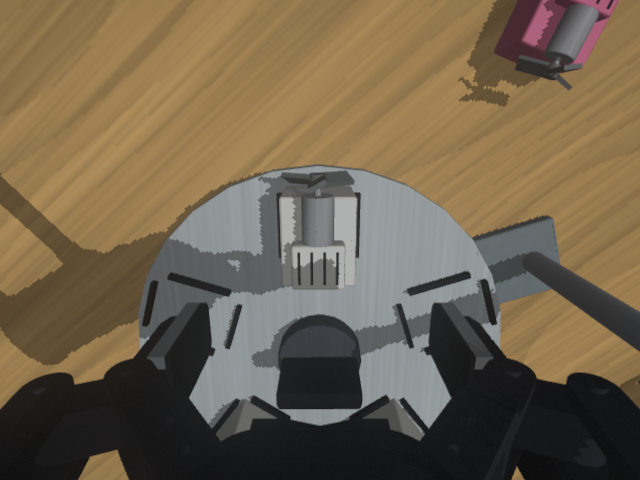

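View 8: the fan is centred between the open fingers at (318,240), within about 1 mm in y, with angle and height as expected. I'll descend and close.

Request:
step_arm(targets=[{"ax": 0, "ay": 0, "az": 0, "dx": 0.12, "dy": -0.05, "dz": 3, "jaw": 1}, {"ax": 0, "ay": 0, "az": 0, "dx": 0.12, "dy": -0.05, "dz": 6, "jaw": 1}, {"ax": 0, "ay": 0, "az": 0, "dx": 0.12, "dy": -0.05, "dz": 9, "jaw": 1}, {"ax": 0, "ay": 0, "az": 0, "dx": 0.12, "dy": -0.05, "dz": 11.3, "jaw": 1}, {"ax": 0, "ay": 0, "az": 0, "dx": 0.12, "dy": -0.05, "dz": 12.3, "jaw": 1}], newtons=35)

```text
time_s: 8.7
tcp_pos: [0.4791, -0.0164, 0.0683]
ee_rot: [0.342, 0.94, -0.0, -0.001]
force: [-0.0, -0.3, -0.2]
gripper_width: 0.0852
```

Request:
step_arm(targets=[{"ax": 0, "ay": 0, "az": 0, "dx": 0, "dy": 0, "dz": 0, "jaw": 0.6}, {"ax": 0, "ay": 0, "az": 0, "dx": 0, "dy": 0, "dz": 0, "jaw": 0.4}, {"ax": 0, "ay": 0, "az": 0, "dx": 0, "dy": 0, "dz": 0, "jaw": 0.2}, {"ax": 0, "ay": 0, "az": 0, "dx": 0, "dy": 0, "dz": 0, "jaw": 0}, {"ax": 0, "ay": 0, "az": 0, "dx": 0, "dy": 0, "dz": 0, "jaw": 0}])

```text
time_s: 9.32
tcp_pos: [0.4804, -0.0166, 0.0703]
ee_rot: [0.342, 0.94, 0.0, 0.001]
force: [-0.0, -0.6, 6.0]
gripper_width: 0.0492
```

Request:
step_arm(targets=[{"ax": 0, "ay": 0, "az": 0, "dx": 0, "dy": 0, "dz": 0, "jaw": 0}, {"ax": 0, "ay": 0, "az": 0, "dx": 0, "dy": 0, "dz": 0, "jaw": -0.5}, {"ax": 0, "ay": 0, "az": 0, "dx": 0, "dy": 0, "dz": 0, "jaw": -0.5}])

```text
time_s: 9.7
tcp_pos: [0.4804, -0.0166, 0.0703]
ee_rot: [0.342, 0.94, 0.0, 0.001]
force: [0.1, 1.2, 5.8]
gripper_width: 0.0497
```

Request:
step_arm(targets=[{"ax": 0, "ay": 0, "az": 0, "dx": 0, "dy": 0, "dz": 0, "jaw": -0.5}, {"ax": 0, "ay": 0, "az": 0, "dx": 0, "dy": 0, "dz": -0.3, "jaw": -0.5}, {"ax": 0, "ay": 0, "az": 0, "dx": 0, "dy": 0, "dz": -0.8, "jaw": -0.5}, {"ax": 0, "ay": 0, "az": 0, "dx": 0, "dy": 0, "dz": -1.4, "jaw": -0.5}, {"ax": 0, "ay": 0, "az": 0, "dx": 0, "dy": 0, "dz": -2, "jaw": -0.5}], newtons=45)

```text
time_s: 10.32
tcp_pos: [0.4796, -0.0164, 0.0896]
ee_rot: [0.342, 0.94, -0.0, -0.0]
force: [0.0, -0.1, -2.2]
gripper_width: 0.0495
```

Request:
step_arm(targets=[{"ax": 0, "ay": 0, "az": 0, "dx": 0, "dy": 0, "dz": -1, "jaw": -0.5}, {"ax": 0, "ay": 0, "az": 0, "dx": 0, "dy": 0, "dz": -2.2, "jaw": -0.5}, {"ax": 0, "ay": 0, "az": 0, "dx": 0, "dy": 0, "dz": -3.6, "jaw": -0.5}, {"ax": 0, "ay": 0, "az": 0, "dx": 0, "dy": 0, "dz": -5, "jaw": -0.5}, {"ax": 0, "ay": 0, "az": 0, "dx": 0, "dy": 0, "dz": -6.5, "jaw": -0.5}])

```text
time_s: 10.95
tcp_pos: [0.4797, -0.0164, 0.1555]
ee_rot: [0.342, 0.94, 0.0, 0.0]
force: [-0.1, 0.1, -2.8]
gripper_width: 0.0497
```

Request:
step_arm(targets=[{"ax": 0, "ay": 0, "az": 0, "dx": 0, "dy": 0, "dz": -1.5, "jaw": -0.5}, {"ax": 0, "ay": 0, "az": 0, "dx": 0, "dy": 0, "dz": -3, "jaw": -0.5}, {"ax": 0, "ay": 0, "az": 0, "dx": 0, "dy": 0, "dz": -4.5, "jaw": -0.5}, {"ax": 0, "ay": 0, "az": 0, "dx": 0, "dy": 0, "dz": -5.8, "jaw": -0.5}, {"ax": 0, "ay": 0, "az": 0, "dx": 0, "dy": 0, "dz": -6.6, "jaw": -0.5}])

```text
time_s: 11.58
tcp_pos: [0.4799, -0.0165, 0.2212]
ee_rot: [0.342, 0.94, 0.0, 0.0]
force: [0.3, 0.5, -2.6]
gripper_width: 0.0493
```

Request:
step_arm(targets=[{"ax": 0, "ay": 0, "az": 0, "dx": 0, "dy": 0, "dz": 0, "jaw": -0.5}, {"ax": 0, "ay": 0, "az": 0, "dx": 0, "dy": 0, "dz": 0, "jaw": -0.5}, {"ax": 0, "ay": 0, "az": 0, "dx": 0, "dy": 0, "dz": 0, "jaw": -0.5}, {"ax": 0, "ay": 0, "az": 0, "dx": 0, "dy": 0, "dz": 0, "jaw": -0.5}])

```text
time_s: 12.08
tcp_pos: [0.4795, -0.0164, 0.2199]
ee_rot: [0.342, 0.94, -0.0, -0.0]
force: [-1.2, -0.2, -1.6]
gripper_width: 0.0493
```

```bash
python3 - <<'E'
from h import *
i,p,d=cam("wrist"); P=pts(i,d); save("w6.png",p); T=ctrl.sense()["tcp_pos"];print(ctrl.sense())
rr=np.hypot(P[...,0]-.482,P[...,1]+.0177)
X=P[(rr<.06)&(P[...,2]>.238)&(P[...,2]<.258)]
c=X.mean(0);U,S,V=np.linalg.svd(X-c,full_matrices=False);n=V[2]*np.sign(V[2,2]);print("top plane",len(X),np.median(X[:,2]),n,S)
np.save("w6.npy",P)
i,q,d=cam("scene"); P2=pts(i,d)
o=np.zeros((480,640,3),np.uint8); o[:]=p; cv2.imwrite("pics/fin.png",np.hstack([cv2.resize(p,(400,300)),cv2.resize(q[110:350,160:480],(400,300))])[...,::-1])
E
```

```text
{'time_s': 12.125, 'joints': array([-1.79278094e-01,  1.39630546e-01,  1.71490559e+00, -8.17557615e-05,
        1.28765869e+00, -1.05225235e+00]), 'dq': array([ 0.00062532, -0.0033746 , -0.00226684, -0.00109941, -0.00027529,
        0.00093413]), 'tau': array([-4.88493436e-05, -3.34572601e+01, -2.45651668e+01, -1.86063626e-03,
        5.18026849e-03, -1.98393451e-05]), 'tcp_pos': array([ 0.47953488, -0.01640181,  0.22000053]), 'ee_rot': array([ 3.41863900e-01,  9.39749425e-01, -8.95128968e-05, -2.90138046e-04]), 'force': array([-0.10222924,  0.83259133, -1.81207381]), 'torque': array([-0.04003814,  0.00983953,  0.00012555]), 'gripper_width': 0.04930680271428011}
top plane 14658 0.2499000510771979 [ 0.00829725 -0.01058184  0.99990959] [2.48484807 2.07694441 0.42620458]
```

View pics/fin.png

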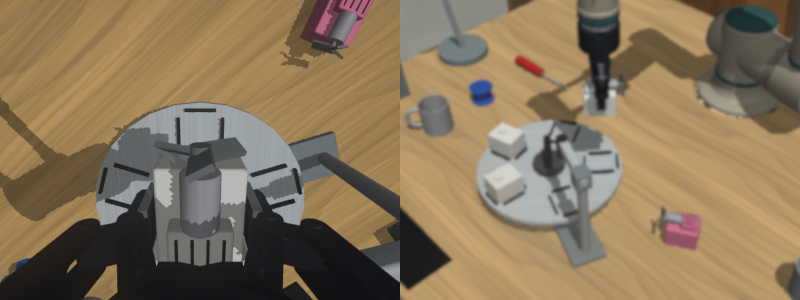

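View 9: the fan is held level, 15 cm up, its nest below is empty, and both housings and the decoy are undisturbed.

```bash
python3 - <<'E'
from h import *
print(ctrl.finish_job())
E
```

```text
the job is handed in; nothing more can be done
None
```

I turned the carousel one click anticlockwise by its handle, then gripped the fan by its housing and lifted it straight up. The job was handed in at about 12 s with the fan still held there.

- **Turntable:** the handle turned 72.0°. After release the bar measured 50.5° and the housing about 50.0°, against 50.2° expected, so it rests in the next detent.
- **Lift and level:** the housing top went from 0.100 m to 0.250 m, a lift of 15.0 cm. Its top face is level to about 0.8° and the arm was steady.
- **Grip:** I set 45 N with the jaws at 49 mm. I gripped the two sides 50 mm apart, because the overhanging motor and propeller block the outer end from above. Those sides looked smooth, though your text names the 50 mm wide sides as the bare ones.
- **Other things:** the last views showed both bare housings, the pink look-alike, a mug, the spool and the screwdriver in place. The tape and the second mug were not fully in view in that last check, but the arm never went near them.
- **Forces:** I saw at most about 8 N at the wrist.
- **Disagreements:** the cameras differed by 2–3 mm on the turntable's axis, within tolerance. My first move calls were refused, apparently because each row needs all seven values; nothing moved.

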